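Flip the waffle iron open

TASK

Open the waffle iron ready for batter: push up under its front handle with the fingertips and tip the lid right over until it rests leaning back by its own weight, then draw the hand clear. Ease the lid over without flinging it open or letting it slam shut, do not take hold of the handle, and do not drag or lift the iron. Leave the things on the turntable as they are.

Things in the scene. Friction and masses are not known exactly. Their poses are not given: they have to be found in the camera images.
- iron: Compact single-waffle electric iron, loose on rubber feet, about 1.5 kg in all: black square base 165 x 165 mm (172 over its steel trim), steel square lid, 100 mm high when shut. Origin: centre of its underside, at worktop height. Its x axis points from the front (handle side) to the back (hinge side), y along the hinge, z up. Front roughly towards the robot.
- iron_lid (a joint): Lid angle in rad: 0 shut, grows as the handle end rises and goes back over the hinge, stop at 1.9. The lid weighs 0.3 to 0.65 kg, its hinge is lightly damped: let go below about 1.28 it falls shut, from 1.28 to 1.45 it may just balance, beyond that it falls back by itself onto the stop and stays.
- iron_hinge (a point): Middle of the lid's hinge axis, at the back of the iron: 90 mm behind the iron's centre and 58 mm above the worktop; the axis runs along the iron's y.
- iron_handle (a point): Centre of the handle, a black plate on the middle of the lid's front edge, turning with it: 76 mm wide (y), 46 front to back, 14 thick, outer edge raised by 0.2 rad. Lid shut: 97 mm ahead of the iron's centre, 187 ahead of the hinge axis, 78 above the worktop; the outer edge's underside is 210 ahead of the axis, 76 above the worktop. It overhangs the base by 35 mm, free below.
- turntable: Round wooden turntable beside the iron, platter 260 mm across, its top 32 mm above the worktop; turns if pushed. Origin: centre of its underside. It carries the jar and the three tools.
- jar_mid (a point): Middle of the green glass jar with wooden lid, standing on the turntable, 72 mm across, 120 mm high, this point half-way up.
- whisk_mid (a point): Middle of the steel balloon whisk lying on the turntable, 225 mm long along its x, 45 mm thick at the head.
- spatula_mid (a point): Middle of the short beech spatula lying on the turntable, 200 mm long along its x, 46 mm wide, 9 mm thick.
- brush_mid (a point): Middle of the grey silicone brush lying on the turntable, 185 mm long along its x, 34 mm wide, 14 mm thick.

How it is judged:
On the way:
1. the fingers push the lid up: well off the base, neither shut nor over yet, with the fingers on it (value of joint iron_lid between 0.35 and 1.3 rad and contact force between the fingers and iron above 0.3 N), for 0.1 s.
At the end, for the whole second after the job is handed in: The lid leans back at rest, within 0.15 rad of its stop, the iron standing flat on its feet, still and within 15 mm of where it stood (value of joint iron_lid above 1.75 rad and velocity of joint iron_lid between -0.1 and 0.1 rad/s and linear speed of iron below 0.02 m/s and angle between iron's own z axis and vertical below 0.04 rad and distance of iron from where it was at the start of the episode below 0.015 m); the robot touches nothing.
It fails at once if the iron is dragged (over 15 mm), tipped or lifted (distance of iron from where it was at the start of the episode above 0.015 m or angle between iron's own z axis and vertical above 0.15 rad).
It fails at once if the handle is taken between the fingers (x of the grasp point in the frame of iron_handle between -0.022 and 0.022 m and y of the grasp point in the frame of iron_handle between -0.038 and 0.038 m and z of the grasp point in the frame of iron_handle between -0.009 and 0.009 m).
It fails at once if the lid is flung open or slams shut (velocity of joint iron_lid above 5 rad/s or velocity of joint iron_lid below -4 rad/s).
It fails at once if the jar or a tool on the turntable is moved by over 20 mm (distance of any of jar_mid, whisk_mid, spatula_mid, brush_mid from where it was at the start of the episode above 0.02 m).
It also fails if it takes over 45 s, if anything falls off the work surface, if the arm or the gripper's body presses on something with over 40 N, if the wrist force passes 120 N, or if a joint passes its speed limit or range.

ROBOT

A 7-joint arm with a two-finger parallel gripper is mounted at the origin on the work surface. World frame = base frame: x ahead of the robot, y to its left, z up, the work surface at z = 0. Lengths are in m, angles in rad, forces in N, time in s.
With the tool pointing down it reaches from about 0.4 to 0.75 m from the base axis. Payload 19.5 kg.
Tool frame: the origin (TCP) lies at the very end of the fingers, on their centre line; the grasp point (between the pads) lies 19 mm behind it (bot.grip_depth is the x of the grasp point in the tool frame, in m); x points along the fingers, z is the direction in which the jaws open and shut, and the axes are right-handed (so a half turn about x gives the same grasp; the last joint's range is limited). The gripper opens to 85 mm and grips with 20 to 120 N. Pads are 22 mm wide; open, the fingers measure 114 mm over their backs; the gripper's body (76 mm by 85 mm) begins 54 mm behind the grasp point. The pads swing forward as they close: fully open they stand 13 mm farther back than shut.
Start: joints at [-1.346, 0.707, -0.028, 1.485, 0.022, 0.951, -0.075], TCP at [0.152, 0.555, 0.205] pointing down, gripper open.
Joint ranges: [-2.71, 2.71], [-0.32, 2.16], [-1.57, 1.52], [0, 2.45], [-1.46, 4.6], [0, 2.02], [-2.83, 2.83]. Speed limits (rad/s): [1.89, 1.89, 2.57, 2.57, 3.01, 3.01, 3.01].

INTERFACE

Orientations are given as a unit quaternion [x, y, z, w].
In Python, from workcell import bot, solver, eyes, read_time, read_joint_positions, read_dq, read_effort, read_eef_pos, read_tcp_rot, read_force, read_ft_torque, read_gripper_width gives the robot as it stands. Calls block until the motion is done:
- bot.move_pose(position, orientation): joint-space move of the TCP to a pose.
- bot.move_straight(position, rate=0.15, ori=None): straight line of the TCP; ori=None keeps the orientation; rate is the mean speed in m/s.
- bot.goto_joints(angles): joint-space move.
- bot.gripper_open() and bot.close(grasp_force=None): open the fingers fully, or close them until they stop; grasp_force is the grip in N (None keeps the last).
- bot.hold(seconds).
- solver.ik(position, orientation): joint angles nearest the present ones, or None.
- eyes.capture(name): name is "side" or "top"; returns the picture (420x560x3 uint8, red, green, blue); there is no depth.
- eyes.get_calibration(name): a dict with "fx", "fy", "cx", "cy" (pixels), "R" (3x3) and "t" (3): a world point X has camera coordinates R X + t. Camera axes: x right, y down, z forward; pixel columns grow to the right and rows downward; lengths in m; the calibration is good to about 2 mm. A picture is of the moment at which its call begins. get_calibration takes no time and is no camera call.
A pose or a line that the arm cannot do raises bot.Unreachable and nothing moves.
- bot.finish_job(): hands the job in, once; it reports no verdict.
Readings, each from a call of its own:
- read_time(): time.
- read_joint_positions(): joint angles.
- read_dq(): joint speeds.
- read_effort(): joint torques, N m.
- read_eef_pos(): TCP position.
- read_tcp_rot(): TCP orientation.
- read_force(): force on the tool from outside, world axes, zero at the start.
- read_ft_torque(): the same for the moment, N m.
- read_gripper_width(): opening from 0.0 (shut) to 1.0 (fully open).
Only numpy, scipy, OpenCV 4.12 (cv2) and the standard library are available. Lean on these libraries where they do the work, as an engineer would, in place of code of your own. Each camera call takes 0.05 s, during which the arm holds its last target. There are 200 camera calls.

## Working session

There is one attempt and no reset: what is moved stays moved. The work goes in short steps, each a Python script; the robot and the scene stay as the last script left them, time stands still between calls to the robot, and variables do not carry over. Pictures are saved under pics/ and viewed, about 8 in all and at most 12, crops included, and the job is handed in when it is done.

```bash
mkdir -p pics
python3 - <<'E'
from workcell import *
import cv2,numpy as np
np.set_printoptions(precision=4,suppress=True)
for n in("top","side"):
    im=eyes.capture(n); cv2.imwrite(f"pics/{n}0.png",im[:,:,::-1]); c=eyes.get_calibration(n); print(n,c)
print(read_time(),read_tcp_rot(),read_eef_pos(),bot.grip_depth)
E
```

```text
top {'fx': 425.1633986739717, 'fy': 425.1633986739717, 'cx': 284.75861965839044, 'cy': 211.1909091916505, 'R': array([[ 0.0102, -0.9992, -0.0376],
       [-0.9832, -0.0032, -0.1825],
       [ 0.1823,  0.0388, -0.9825]]), 't': array([0.0067, 0.6262, 0.8098])}
side {'fx': 395.788303077032, 'fy': 395.788303077032, 'cx': 281.7301269202544, 'cy': 210.47631975152282, 'R': array([[ 0.8036, -0.5951,  0.0142],
       [-0.4547, -0.6291, -0.6305],
       [ 0.3841,  0.5002, -0.7761]]), 't': array([-0.4688,  0.3266,  0.711 ])}
0.1 [-0.4293  0.5623  0.4288  0.5618] [0.1515 0.5544 0.2051] -0.0187
```

View pics/top0.png

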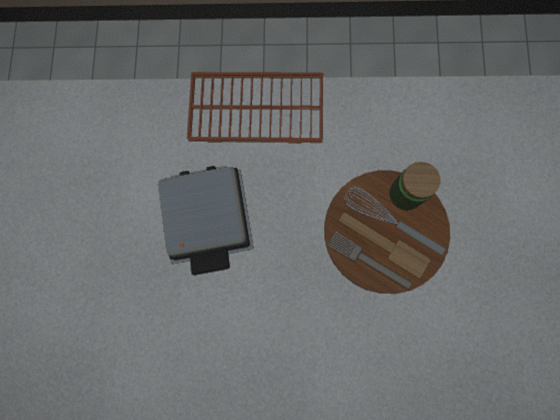

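View pics/side0.png

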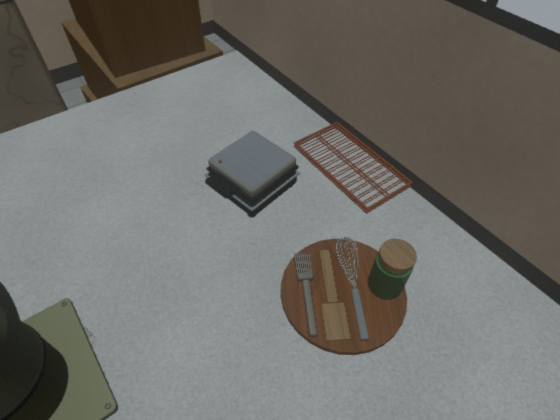

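The top view shows the iron around (205,213) with its handle at about (210,260), towards the robot and yawed slightly. The turntable is at (387,231). The side view agrees. Next I'll measure the handle and the lid.

```bash
cat > h.py <<'E'
from workcell import *
import cv2,numpy as np
np.set_printoptions(precision=4,suppress=True)
def ray(n,uv,z):
    c=eyes.get_calibration(n);R,t=np.array(c["R"]),np.array(c["t"])
    d=R.T@np.array([(uv[0]-c["cx"])/c["fx"],(uv[1]-c["cy"])/c["fy"],1]);o=-R.T@t
    return o+d*(z-o[2])/d[2]
def proj(n,X):
    c=eyes.get_calibration(n);p=np.array(c["R"])@X+np.array(c["t"])
    return np.array([c["fx"]*p[0]/p[2]+c["cx"],c["fy"]*p[1]/p[2]+c["cy"]])
E
python3 - <<'E'
from h import *
im=cv2.imread("pics/top0.png"); g=cv2.cvtColor(im,cv2.COLOR_BGR2GRAY); hsv=cv2.cvtColor(im,cv2.COLOR_BGR2HSV)
m=(g<50).astype(np.uint8); m[:245]=0; m[290:]=0; m[:,:150]=0; m[:,260:]=0
m=cv2.morphologyEx(m,cv2.MORPH_OPEN,np.ones((13,13)))
c=max(cv2.findContours(m,0,1)[0],key=cv2.contourArea); b=cv2.boxPoints(cv2.minAreaRect(c))
print("handle px",b)
P=np.array([ray("top",p,.082) for p in b]); print(P, P.mean(0), [np.linalg.norm(P[i]-P[i-1]) for i in range(4)])
# lid top face by hue/brightness
print(g[213,150:262:3], g[160:280:3,205])
cv2.imwrite("pics/crop.png",cv2.resize(im[150:290,140:270],None,fx=4,fy=4,interpolation=cv2.INTER_CUBIC))
E
```

```text
handle px [[191. 248.]
 [227. 248.]
 [227. 272.]
 [191. 272.]]
[[0.5474 0.1939 0.082 ]
 [0.5479 0.1226 0.082 ]
 [0.5013 0.121  0.082 ]
 [0.5007 0.1915 0.082 ]] [0.5243 0.1572 0.082 ] [np.float64(0.04682894814187227), np.float64(0.0712486389708586), np.float64(0.046653783458049033), np.float64(0.07051058153088284)]
[126 126 128 126  98  90  94  96  94  92  90  94  93  91  92  95  96  94
  98  94  96  94  93  96  96  90  93  91  88  90  81  29  99 125 126 119
 132 128] [126 126 126 106  94  96  94  93  94  92  96  92  94  94  93  89  94  93
  98  93  90  92  95  90  90  88  93  94  90  90  42  29  32  33  34  35
  31  24 123 121]
```

View pics/crop.png

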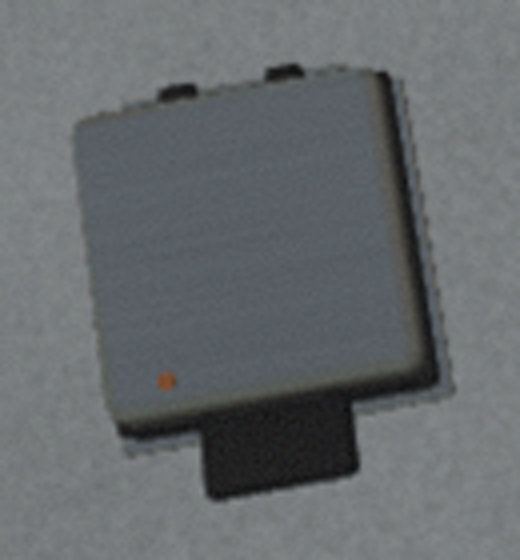

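The crop shows the iron yawed a little. The handle's outer corners are at crop (210,498) and (357,470), and the hinge knobs at (178,88) and (285,70). Lid top corners are near (75,120), (385,70), (425,370) and (112,415).

Run:
```python
from h import *
f=lambda u,v,z: ray("top",(140+u/4-.375,150+v/4-.375),z)
hl,hr=f(208,500,.085),f(358,472,.085)
kl,kr=f(178,90,.06),f(285,70,.06)
L=[f(*p,.098) for p in((75,120),(385,70),(425,370),(112,415))]
print("handle",hl,hr,np.linalg.norm(hl-hr)); print("knobs",kl,kr,np.linalg.norm(kl-kr))
print("lid",np.array(L),np.mean(L,0),[np.linalg.norm(L[i]-L[i-1]) for i in range(4)])
hm=(hl+hr)/2;km=(kl+kr)/2; d=(km-hm)[:2]; print("axis",hm,km,np.linalg.norm(d),np.arctan2(d[1],d[0]))
e=(hl-hr)[:2]; print("yaw from handle edge",np.arctan2(-e[0],e[1]))
e=(kl-kr)[:2]; print("yaw knobs",np.arctan2(-e[0],e[1]))
e=(L[0]-L[1])[:2]; e2=(L[3]-L[2])[:2]; e3=(L[0]-L[3])[:2];e4=(L[1]-L[2])[:2]
print("yaw lid",np.arctan2(-e[0],e[1]),np.arctan2(-e2[0],e2[1]),np.arctan2(e3[1],e3[0]),np.arctan2(e4[1],e4[0]))
```

```text
handle [0.4955 0.1892 0.085 ] [0.5096 0.1166 0.085 ] 0.07396925646882012
knobs [0.7081 0.2222 0.06  ] [0.7189 0.1663 0.06  ] 0.05690478305576987
lid [[0.6819 0.2623 0.098 ]
 [0.7077 0.1077 0.098 ]
 [0.5579 0.0836 0.098 ]
 [0.5352 0.2346 0.098 ]] [0.6207 0.1721 0.098 ] [np.float64(0.14929534913558667), np.float64(0.1567078376073445), np.float64(0.15166409875455356), np.float64(0.15268943296950904)]
axis [0.5026 0.1529 0.085 ] [0.7135 0.1942 0.06  ] 0.21498305436313228 0.19348732756396292
yaw from handle edge 0.19135942247145388
yaw knobs 0.19074831878843376
yaw lid 0.16489149208914342 0.1491718074594657 0.18617655411321118 0.15922269198326178
```

Yaw is about 0.18. The handle edge, knobs and lid centre all agree within about 3 mm. I'll write the lid-arc path and check IK and clearances across tool pitches.

```bash
cat >> h.py <<'E'
from scipy.spatial.transform import Rotation as Ro
psi=.18; fwd=np.array([np.cos(psi),np.sin(psi),0]); lat=np.array([-np.sin(psi),np.cos(psi),0]); Z=np.array([0,0,1.])
H=np.array([.503,.153,0])+.21*fwd; H[2]=.058
def ori(a,sgn):   # finger pitched down by a, jaws open along the hinge
    x=np.cos(a)*fwd-np.sin(a)*Z; z=sgn*lat
    return Ro.from_matrix(np.c_[x,np.cross(z,x),z]).as_quat()
def tip(th,a,gap=0.,s=.008):  # TCP under handle at lid angle th
    p=np.array([np.cos(.2),np.sin(.2)]);q=np.array([p[1],-p[0]])
    b=.2+th-a
    c=.011*np.cos(b) if b>0 else .011/np.cos(b)+(.023-s)*np.tan(-b)
    u=np.array([.187,.020])+s*p+(.007+c+gap)*q
    u=np.array([u[0]*np.cos(th)-u[1]*np.sin(th),u[0]*np.sin(th)+u[1]*np.cos(th)])
    return H-u[0]*fwd+u[1]*Z
E
python3 - <<'E'
from h import *
print("H",H)
for a in (20,30,40,50):
  for sg in (1,-1):
    A=np.radians(a); q=ori(A,sg); r=[]
    for P in [tip(0,A,.02)-.1*fwd,tip(0,A,.015)]+[tip(t,A) for t in (0,.4,.8,1.2,1.6,1.75)]:
        s=solver.ik(P,q); r.append(None if s is None else np.round(s,2))
    print(a,sg,sum(x is None for x in r)); 
    if a in(30,40): print(*r,sep="\n")
print(tip(0,.6,.015),tip(1.75,.6))
E
```

```text
H [0.7096 0.1906 0.058 ]
20 1 5
20 -1 5
30 1 5
None
None
None
None
None
[ 0.21  1.07 -1.35  2.28  2.32  1.48 -0.5 ]
[ 0.24  1.11 -1.35  2.    2.32  1.29 -0.28]
[ 0.24  1.14 -1.35  1.9   2.33  1.24 -0.2 ]
30 -1 5
None
None
None
None
None
[ 0.07  0.87 -0.91  2.28  2.45  1.21  2.31]
[-0.    0.83 -0.69  2.    2.48  0.89  2.33]
[ 0.    0.87 -0.69  1.9   2.46  0.84  2.4 ]
40 1 4
None
None
None
None
[ 0.18  1.02 -1.35  2.39  2.14  1.45 -0.61]
[ 0.25  0.97 -1.35  2.12  2.07  1.23 -0.34]
[ 0.19  0.92 -1.13  1.84  2.02  0.95 -0.19]
[ 0.18  0.96 -1.13  1.74  2.    0.93 -0.1 ]
40 -1 4
None
None
None
None
[ 0.03  0.83 -0.91  2.4   2.32  1.15  2.25]
[-0.13  0.67 -0.47  2.13  2.4   0.66  2.21]
[-0.23  0.7  -0.25  1.86  2.35  0.4   2.29]
[-0.22  0.75 -0.25  1.76  2.26  0.36  2.41]
50 1 4
50 -1 4
[0.51   0.1543 0.0401] [0.7561 0.1991 0.2494]
```

Run:
```python
from h import *
def R(az,a,roll):
    x=np.array([np.cos(a)*np.cos(az),np.cos(a)*np.sin(az),-np.sin(a)]); z=np.array([-np.sin(az),np.cos(az),0])
    return (Ro.from_matrix(np.c_[x,np.cross(z,x),z])*Ro.from_euler('x',roll,degrees=True)).as_quat()
p=np.array([.2,-1])
pts=[tip(0,.6,.02),tip(.7,.6),tip(1.2,.6),tip(1.7,.6)]; print(np.array(pts))
for azd in range(-120,121,20):
  for a in (15,30,45,60):
    out=""
    for roll in(0,90,180,270):
      out+=" "+"".join("1" if solver.ik(P,R(psi+np.radians(azd),np.radians(a),roll)) is not None else "." for P in pts)
    if "1" in out: print(azd,a,out)
```

```text
[[0.5091 0.1541 0.0352]
 [0.5632 0.164  0.1891]
 [0.6457 0.179  0.2449]
 [0.7461 0.1972 0.2516]]
-120 30  1... 1... 1... 1...
-120 45  11.. 11.. 11.. 11..
-120 60  11.. 11.. 11.. 11..
-100 15  11.. 11.. 11.. 11..
-100 30  111. 111. 111. 111.
-100 45  111. 111. 111. 111.
-100 60  111. 111. 111. 111.
-80 15  1111 1111 111. 1111
-80 30  1111 1111 111. 1111
-80 45  1111 1111 111. 1111
-80 60  1111 1111 111. 1111
-60 15  1111 1111 1111 1111
-60 30  1111 1111 1111 1111
-60 45  1111 1111 1111 1111
-60 60  1111 1111 1111 1111
-40 15  1111 1111 1111 1111
-40 30  1111 1111 1111 1111
-40 45  1111 1111 1111 1111
-40 60  1111 1111 1111 1111
-20 15  ..11 ..11 ..11 ..11
-20 30  .111 .111 .111 .111
-20 45  .111 .111 .111 .111
-20 60  1111 1111 1111 1111
0 15  ...1 ...1 ...1 ..11
0 30  ..11 ..11 ..11 ..11
0 45  .111 .111 .111 .111
0 60  1111 1111 1111 1111
20 15  ..11 ..11 ..11 ..11
20 30  ..11 ..11 ..11 ..11
20 45  .111 .111 .111 .111
20 60  1111 1111 1111 1111
40 15  1111 1111 1111 1111
40 30  .111 .111 .111 1111
40 45  1111 1111 1111 1111
40 60  1111 1111 1111 1111
60 15  1111 1111 1111 1111
60 30  1111 1111 1111 1111
60 45  1111 1111 1111 1111
60 60  1111 1111 1111 1111
80 15  1111 1111 1111 1111
80 30  1111 1111 1111 1111
80 45  1111 1111 1111 1111
80 60  1111 1111 1111 1111
100 15  111. 111. 111. 111.
100 30  111. 111. 111. 111.
100 45  111. 111. 111. 111.
100 60  111. 111. 111. 111.
120 15  11.. 11.. 11.. 11..
120 30  11.. 11.. 11.. 11..
120 45  11.. 11.. 11.. 11..
120 60  111. 111. 111. 111.
```

Straight-on the wrist is too close to the base. Coming from the iron's front-left, azimuth −45° and pitched 25° down, is reachable along the whole arc. I'll close the fingers and go to the approach pose.

```bash
cat >> h.py <<'E'
az=psi-np.radians(45); A=np.radians(25)
f=np.array([np.cos(A)*np.cos(az),np.cos(A)*np.sin(az),-np.sin(A)])
def quat(roll=0):
    z=np.array([-np.sin(az),np.cos(az),0])
    return (Ro.from_matrix(np.c_[f,np.cross(z,f),z])*Ro.from_euler('x',roll,degrees=True)).as_quat()
def P(th,gap=0.,s=.008,l=.008):
    p=np.array([np.cos(.2),np.sin(.2)]);q=np.array([p[1],-p[0]])
    c=.011+.007*max(0,1-th/.3)
    u=np.array([.187,.020])+s*p+(.007+c+gap)*q
    u=np.array([u[0]*np.cos(th)-u[1]*np.sin(th),u[0]*np.sin(th)+u[1]*np.cos(th)])
    return H-u[0]*fwd+u[1]*Z+l*lat
E
python3 - <<'E'
from h import *
bot.close(20)
ins=P(0,.014); app=ins-.12*f; print(ins,app)
for roll in (0,180):
    q0=solver.ik(app+.1*Z,quat(roll)); print(roll,q0)
    for X in [app,ins]+[P(t) for t in(.4,.8,1.2,1.7)]: print(solver.ik(X,quat(roll)))
print(read_time(),read_gripper_width())
E
```

```text
[0.5089 0.1622 0.0414] [0.4194 0.2241 0.0921]
0 [-1.6531  1.1364  0.8429  2.182   1.0247  0.4354 -1.174 ]
[-1.6369  1.3658  0.7822  2.158   1.134   0.3287 -1.4638]
[-0.598   1.3775 -0.6885  2.1179  1.6911  1.8423 -1.7412]
[-0.8129  1.059  -0.2478  2.1334  1.6063  1.3511 -1.6027]
[-1.3561  1.2069  1.0282  2.0295  1.3535  0.2059 -1.2619]
[-1.2215  1.0836  0.9069  1.8168  1.0712  0.3863 -0.8242]
[-1.0279  1.0823  0.7507  1.4854  0.9229  0.5621 -0.5337]
180 [-0.9536  0.9732 -0.5199  2.1587  1.2983  1.5618  1.5235]
[-1.0218  1.1833 -0.3864  2.1378  1.3961  1.4564  1.3479]
[-0.8509  1.2825 -0.2326  2.1261  1.6686  1.3755  1.3171]
[-0.7404  1.0734 -0.3792  2.1309  1.6079  1.4667  1.5515]
[-0.6211  0.9559 -0.4816  2.0048  1.6046  1.5124  1.8293]
[-0.5435  0.9156 -0.4927  1.7932  1.6298  1.4779  2.1051]
[-0.5322  0.9727 -0.3802  1.4656  1.6253  1.3441  2.3806]
0.8667 -0.0016027361438971995
```

Roll 180 gives one smooth branch.

Run:
```python
from h import *
q=quat(180); ins=P(0,.014); app=ins-.12*f
bot.move_pose(app+.1*Z,q); bot.move_pose(app,q)
print(read_joint_positions(),read_force(),read_time())
bot.move_straight(ins,.08,q)
print(read_eef_pos()-ins,read_force(),read_time())
for n in("top","side"):
    im=eyes.capture(n); cv2.imwrite(f"pics/{n}1.png",im[:,:,::-1])
a=cv2.imread("pics/top1.png")[130:330,80:280]; b=cv2.imread("pics/side1.png")[80:280,130:330]
cv2.imwrite("pics/both1.png",cv2.resize(np.hstack([a,b]),None,fx=2,fy=2))
```

```text
[-0.9759  1.1967 -0.4712  2.1362  1.3974  1.5377  1.3411] [0.0447 0.1668 0.5564] 2.825
[-0.0001  0.0004  0.0001] [ 0.2769  0.5602 -0.0215] 4.475
```

View pics/both1.png

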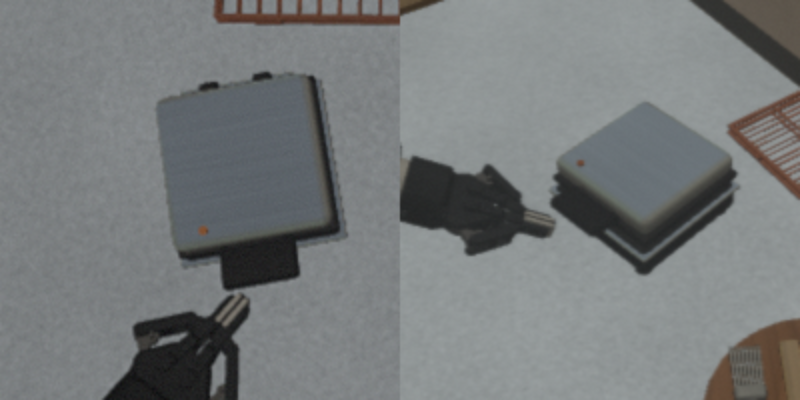

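The fingertips (about (200,276) in the top picture) end just short of the handle's outer edge. The arm touches nothing. I'll compare that with the projection of the reported TCP.

Run:
```python
from h import *
X=read_eef_pos(); print(X,proj("top",X),proj("side",X))
for k in(.01,.013,.02): print(k,proj("top",X-k*f),proj("side",X-k*f))
for z in(.03,.0414,.05): print(z,ray("top",(200.5,275.5),z))
print("handle mid proj",proj("top",H-.21*fwd+(.09-.058)*Z))
```

```text
[0.5088 0.1625 0.0415] [210.3184 268.955 ] [217.066  196.7943]
0.01 [207.2048 272.5328] [213.083  195.6951]
0.013 [206.2632 273.6147] [211.8823 195.3638]
0.02 [204.0526 276.1549] [209.07   194.5877]
0.03 [0.4957 0.1848 0.03  ]
0.0414 [0.4954 0.1821 0.0414]
0.05 [0.4951 0.1801 0.05  ]
handle mid proj [209.791  270.7758]
```

Run:
```python
from h import *
a=cv2.imread("pics/top1.png"); b=cv2.imread("pics/side1.png")
def z(im,u,v,X):
    im=cv2.convertScaleAbs(cv2.resize(im[v:v+60,u:u+60],None,fx=6.6,fy=6.6,interpolation=cv2.INTER_CUBIC),alpha=2,beta=10); return im
X=0
cv2.imwrite("pics/z1.png",np.hstack([z(a,175,235,X),z(b,185,165,X)]))
```

```text
(no output)
```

View pics/z1.png

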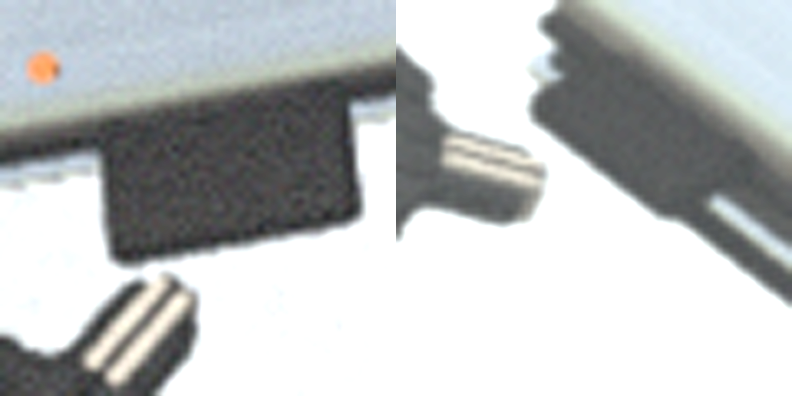

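The fingertip ends are at top px (202,277) and side px (207,193), visibly short of the handle. I'll triangulate the true tip and compare it with the reported TCP.

Run:
```python
from h import *
def tri(uv):
    A=[];B=[]
    for n,p in uv.items():
        c=eyes.get_calibration(n);R,t=np.array(c["R"]),np.array(c["t"])
        for k,v in((0,(p[0]-c["cx"])/c["fx"]),(1,(p[1]-c["cy"])/c["fy"])): A.append(R[k]-v*R[2]);B.append(v*t[2]-t[k])
    s=np.linalg.lstsq(np.array(A),np.array(B),rcond=None); return s[0],s[1]**.5
T,e=tri({"top":(202.2,277.3),"side":(207,193)}); X=read_eef_pos()
print("tip",T,e,"tcp",X,"along f",(T-X)@f,"perp",(T-X)-((T-X)@f)*f)
print("handle corner L",tri({"top":(175+115/6.6,235+262/6.6),"side":(185+(535-396)/6.6,165+112/6.6)}), "pred",H-.21*fwd+.038*lat+.025*Z)
print("handle corner R",tri({"top":(175+358/6.6,235+213/6.6),"side":(185+(668-396)/6.6,165+213/6.6)}), "pred",H-.21*fwd-.038*lat+.025*Z)
```

```text
tip [0.491  0.1754 0.0552] [0.0006] tcp [0.5088 0.1625 0.0415] along f -0.025701467451056396 perp [ 0.0014 -0.0003  0.0028]
handle corner L (array([0.4971, 0.1887, 0.078 ]), array([0.0024])) pred [0.4962 0.1904 0.083 ]
handle corner R (array([0.5107, 0.117 , 0.0808]), array([0.0004])) pred [0.5098 0.1156 0.083 ]
```

The physical fingertips sit about 24 mm behind the reported TCP along the finger axis, with under 3 mm of sideways error. The handle measurements hold: 79 mm high, with corners within about 2 mm horizontally. I'll command TCP = tip + 24 mm, insert, lift in small steps and look again.

```bash
cat >> h.py <<'E'
OFF=.024
def C(th,gap=0.,s=.010,l=.002): return P(th,gap,s,l)+OFF*f
E
python3 - <<'E'
from h import *
q=quat(180)
print([solver.ik(C(t),q) is not None for t in np.arange(0,1.8,.1)])
bot.move_straight(C(0,.014),.06,q); print(read_force())
for t in (0,.1,.2,.3,.4,.5):
    bot.move_straight(C(t),.06,q); print(t,read_force(),read_time())
for n in("top","side"):
    im=eyes.capture(n); cv2.imwrite(f"pics/{n}2.png",im[:,:,::-1])
a=cv2.imread("pics/top2.png")[130:330,80:280]; b=cv2.imread("pics/side2.png")[80:280,130:330]
cv2.imwrite("pics/both2.png",cv2.convertScaleAbs(cv2.resize(np.hstack([a,b]),None,fx=2,fy=2),alpha=1.6))
E
```

```text
[True, True, True, True, True, True, True, True, True, True, True, True, True, True, True, True, True, True]
[0.668  0.3236 0.0451]
0 [-1.4933 -0.1962 -1.6818] 5.5583
0.1 [-0.2794 -1.1755 -1.0296] 6.0833
0.2 [-0.8391 -0.1106 -0.9223] 6.6083
0.3 [-1.7413  0.2382 -0.078 ] 7.1333
0.4 [-1.2499  0.0458 -0.4153] 7.6167
0.5 [-0.4576  0.3816 -1.3641] 8.1
```

View pics/both2.png

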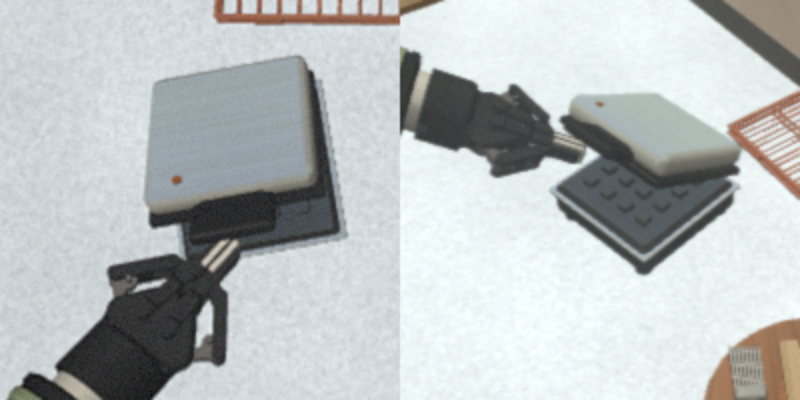

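The lid is up about 0.5 rad and the iron hasn't moved. The tips are under the handle but near its outer edge, so I'll slide them about 8 mm inward while continuing.

Run:
```python
from h import *
q=quat(180)
for t,s in ((.58,.006),(.66,.002),(.75,.002),(.85,.002),(.95,.002),(1.05,.002)):
    bot.move_straight(C(t,0,s),.06,q); print(t,read_force(),read_time())
for n in("top","side"):
    im=eyes.capture(n); cv2.imwrite(f"pics/{n}3.png",im[:,:,::-1])
a=cv2.imread("pics/top3.png")[130:330,80:280]; b=cv2.imread("pics/side3.png")[50:250,130:330]
cv2.imwrite("pics/both3.png",cv2.convertScaleAbs(cv2.resize(np.hstack([a,b]),None,fx=2,fy=2),alpha=1.6))
```

```text
0.58 [-1.5043 -0.8446 -1.4128] 8.6083
0.66 [-0.2874  0.0563 -0.2347] 9.0167
0.75 [-1.0603  1.4146 -0.0684] 9.4583
0.85 [-0.2695 -0.8785  0.6061] 9.925
0.95 [-0.1127 -0.284   0.2524] 10.3917
1.05 [-0.3907  0.3466 -0.0721] 10.8583
```

View pics/both3.png

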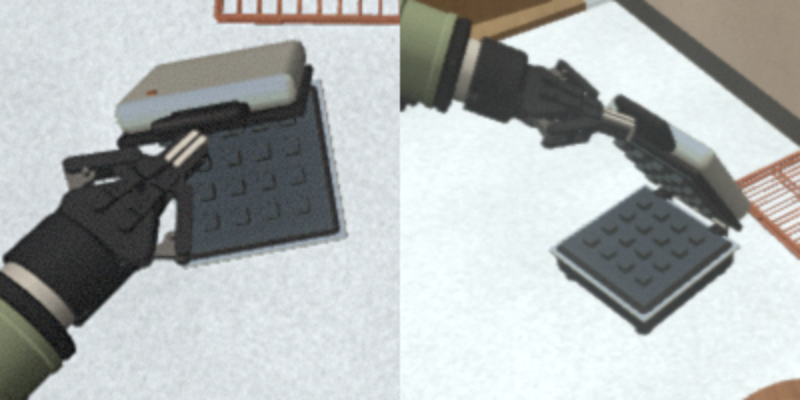

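The lid is at about 1.0 rad, with the fingertips behind the handle and the iron in place. Carrying on over the top.

Run:
```python
from h import *
q=quat(180)
for t in (1.15,1.25,1.35,1.45,1.53,1.6,1.66):
    bot.move_straight(C(t,0,.004),.06,q); print(t,read_force(),read_time())
bot.hold(.5)
for n in("top","side"):
    im=eyes.capture(n); cv2.imwrite(f"pics/{n}4.png",im[:,:,::-1])
a=cv2.imread("pics/top4.png")[130:330,80:280]; b=cv2.imread("pics/side4.png")[50:250,130:330]
cv2.imwrite("pics/both4.png",cv2.convertScaleAbs(cv2.resize(np.hstack([a,b]),None,fx=2,fy=2),alpha=1.6))
```

```text
1.15 [ 0.8603 -0.3554 -1.1019] 11.4417
1.25 [-0.1387  1.0956  0.0037] 11.9167
1.35 [-0.2131 -0.8787 -0.2919] 12.3917
1.45 [ 0.1227 -0.0928 -0.2519] 12.8667
1.53 [ 0.8442 -0.2766 -0.3601] 13.275
1.6 [ 0.3678 -0.1587 -0.3529] 13.65
1.66 [-0.1274 -0.4323 -0.6688] 13.9917
```

View pics/both4.png

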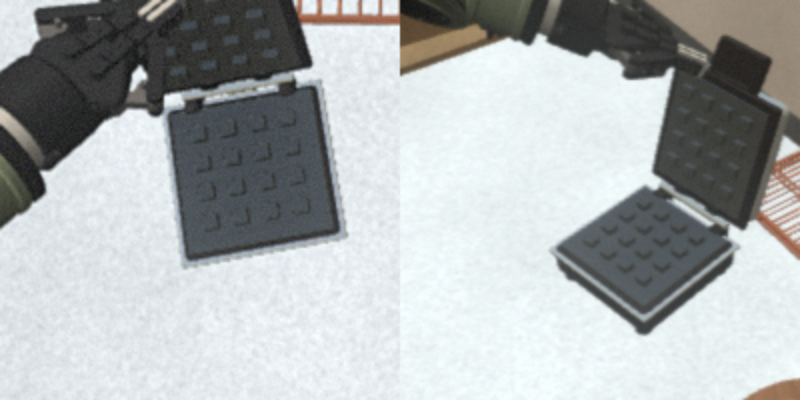

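The lid has fallen back past the fingers onto its stop, and the iron looks unmoved. I'll retreat along the finger axis and check the lid and base numerically.

Run:
```python
from h import *
X=read_eef_pos(); back=-f.copy(); back[2]=0.25
for d in (.18,.12,.08):
    try: bot.move_straight(X+d*back,.12,quat(180)); break
    except bot.Unreachable: print("no",d)
bot.hold(1.0)
print(read_eef_pos(),read_force(),read_time())
for n in("top","side"):
    im=eyes.capture(n); cv2.imwrite(f"pics/{n}5.png",im[:,:,::-1])
a=cv2.imread("pics/top5.png"); b=cv2.imread("pics/side5.png")
cv2.imwrite("pics/both5.png",cv2.convertScaleAbs(np.hstack([a[70:330,80:470],b[50:310,130:530]]),alpha=1.6))
# iron base trim / turntable shift between pictures
a0=cv2.imread("pics/top0.png")
d=cv2.absdiff(a0,a)[165:300,320:455].max(); print("turntable max diff",d)
def corner(im):
    t=cv2.cvtColor(im,cv2.COLOR_BGR2GRAY)[235:265,215:262].astype(np.float32); return t
r=cv2.matchTemplate(cv2.cvtColor(a,cv2.COLOR_BGR2GRAY)[225:275,240:272],cv2.cvtColor(a0,cv2.COLOR_BGR2GRAY)[235:265,246:266],cv2.TM_CCOEFF_NORMED)
print("trim corner shift px",np.array(cv2.minMaxLoc(r)[3])-[6,10],r.max())
```

```text
[0.6131 0.2766 0.2863] [ 0.0113 -0.3767 -0.0085] 17.15
turntable max diff 24
trim corner shift px [0 0] 0.99545777
```

View pics/both5.png

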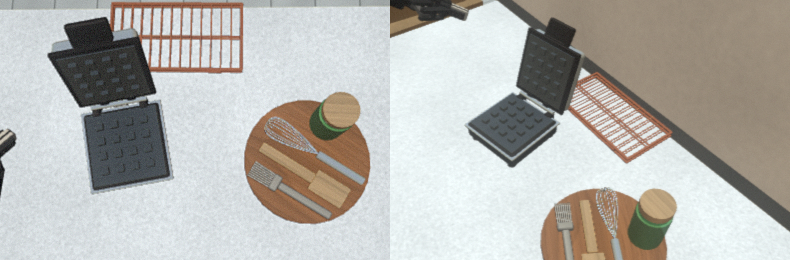

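The hand is clear, the lid leans back and the turntable is unchanged. One check of the lid angle from the handle's outer edge (top px about (168,91)), then I hand in.

Run:
```python
from h import *
for th in(1.6,1.75,1.9):
    u=np.array([.2096,.0245]);u=np.array([u[0]*np.cos(th)-u[1]*np.sin(th),u[0]*np.sin(th)+u[1]*np.cos(th)])
    X=H-u[0]*fwd+u[1]*Z; print(th,proj("top",X),proj("side",X))
bot.finish_job()
```

```text
1.6 [166.673  118.5515] [287.3962  75.9161]
1.75 [165.7865 102.8984] [296.4516  73.2127]
1.9 [165.8686  89.7931] [304.6174  72.6055]
the job is handed in; nothing more can be done
```

The waffle iron is open: the lid leans back on its stop, the hand is clear, and the job is handed in at about 17 s of robot time. I closed the fingers, came in from the iron's front-left and pushed up under the handle with the fingertips. I followed the lid's arc until it fell back by itself.

**Last checks:**
- **Lid:** the handle's outer edge was seen at about top px (168,91). My model puts it at (166,90) for 1.9 rad and (166,103) for 1.75 rad, so the lid is close to its stop.
- **Iron:** the trim corner shifted 0 px against the first picture (match 0.995).
- **Turntable:** I saw no change in its things, only small brightness differences.
- **Contact:** wrist force was about 0.4 N after the retreat, which is noise level. The readings I took while pushing stayed under about 2.5 N.

**Disagreement:** the visible fingertips ended about 24 mm behind the reported TCP along the finger axis. I corrected for this before lifting. The tips were still near the handle's outer edge at 0.5 rad, so I slid them about 8 mm further in on the way.

**Not measured:** I did not measure lid speed during the fall back. Contact during the lift is judged from the pictures and the lid rising, because the forces were close to sensor noise.

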